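# Eject and catch a scanner battery

## Task

Of the two charging cradles on the desk, go to the one that holds a battery pack. Press its ejector key all the way down with one finger while the other finger stands in the slide, so that the popped battery runs against that finger and is stopped on the slide instead of sliding away. Do not grip or lift the battery, leave the empty cradle's key and everything else on the desk alone, and finish while holding: one finger keeping the key down, the other still holding the battery back.

Things in the scene. Friction and masses are not known exactly. Their poses are not given: they have to be found in the camera images.
- cradle: Grey plastic charging cradle holding the battery, fixed. Origin on the desk below the seated battery's lower front edge, mid-slide. x points level in the slide's downhill direction, y across the slide to the key, z up. Spans x -88 to 82, y -26 to 67 mm; back block (x -88 to -56) 99 mm high. A sprung kicker in it pushes the battery downhill over its first 8 mm (about 1.4 N).
- slide_stop (a point): Point on the slide surface's centre line beside the key, at x 41, y 0, z 29.5 mm of the cradle. The slide is a smooth channel 41 mm wide with rims 4.5 mm wide, 6 mm high, falling 22 degrees along cradle +x. A finger here, tip level with that on the fully pressed key, hangs about 10 mm over the slide and stops the battery.
- slide_end (a point): Middle of the slide's open lower end, at x 79, y 0, z 14 mm of the cradle; a battery that is not stopped runs off here on to the desk.
- key (a joint): Travel of the loaded cradle's ejector key, m: 0 up, 0.010 fully down on its stop. Spring about 2 N at first, 6 N fully down; it rises when let go. A steel catch on it, 5.5 mm high, stands in the slide before the battery (x 0 to 6 mm) and sinks with it; at about 6 mm travel the battery pops out, sliding at up to 0.5 m/s. Let up, the catch would rise under the battery.
- key_top (a point): Centre of the loaded cradle's key top, a flat black pad 30 mm (cradle x) by 26 mm (cradle y), at x 41, y 50 mm of the cradle, 50 mm to the side of the slide's centre line. Moves with the key: 50 mm over the desk when up, 40 mm fully down. The housing round it is 36 mm high, x 20 to 62, y 26 to 67 mm.
- battery: Loose black battery pack, 60 mm long down the slide, 36 wide, 24 thick, about 120 g, slippery. Origin at its underside's centre, seated at x -28, y 0, z 57 mm of the cradle. Its axes are level and parallel to the cradle's while it lies on the slide (the pack is pitched 22 degrees in its own frame). Its upper front edge overhangs the lower one by 9 mm in +x.
- battery_front (a point): Middle of the battery's lower front (downhill) edge: seated at x 0, y 0, z 46 mm of the cradle; its x in the cradle's frame tells how far the battery has come out.
- empty_cradle: A second cradle of the same shape, frame and size, with no battery; fixed to the desk. Leave it alone.
- empty_key (a joint): Key travel of the empty cradle, m, 0 up; must not be pressed.
- handset: Loose handheld scanner lying on the desk, 175 x 60 x 30 mm, long along its x axis. Origin at its underside's centre. Leave it.
- tape: Loose cardboard roll core standing on its end, 90 mm across, 50 mm high. Origin at its underside's centre. Leave it.
- cleaner: Loose white bottle, 52 mm across, 120 mm high. Origin at its underside's centre. Leave it.

How it is judged:
On the way:
1. the loaded cradle's key is being pressed while the battery is still seated (value of joint key above 0.002 m and x of battery_front in the frame of cradle below 0.005 m).
At the end, for the whole second after the job is handed in: The key is still held down by at least 6.5 of its 10 mm, and the battery, popped out of its seat by 8 to 60 mm, lies at rest flat and straight on the slide (within 0.15 rad of level, 0.2 rad of straight), touching a finger that holds it back (value of joint key above 0.0065 m and contact force between battery and the fingers above 0.04 N and x of battery_front in the frame of cradle between 0.008 and 0.06 m and linear speed of battery below 0.02 m/s and angle between battery's own z axis and vertical below 0.15 rad and angle between the x axis of battery and the x axis of cradle, either way round below 0.2 rad and z of battery in the frame of cradle between 0.03 and 0.057 m); the arm keeps its last pose, push and grip.
It fails at once if the battery slid away down the slide (x of battery_front in the frame of cradle above 0.068 m).
It fails at once if the battery was lifted or tipped up (z of battery in the frame of cradle above 0.067 m or angle between battery's own z axis and vertical above 0.35 rad).
It fails at once if the battery was clamped hard (contact force between battery and the fingers above 40 N).
It fails at once if the empty cradle's key was pressed (value of joint empty_key above 0.003 m).
It fails at once if the handset, roll or bottle was disturbed (distance of any of handset, tape, cleaner from where it was at the start of the episode above 0.015 m).
It also fails if it takes over 27 s, if anything falls off the work surface, if the arm or the gripper's body presses on something with over 40 N, if the wrist force passes 120 N, or if a joint passes its speed limit or range.

## Robot

A 6-joint arm with a two-finger parallel gripper is mounted at the origin on the work surface. World frame = base frame: x ahead of the robot, y to its left, z up, the work surface at z = 0. Lengths are in m, angles in rad, forces in N, time in s.
With the tool pointing down it reaches from about 0.4 to 0.825 m from the base axis. Payload 7 kg.
Tool frame: the origin (TCP) lies midway between the tips of the shut fingers; the grasp point (between the pads) lies 19 mm behind it; z points along the fingers, y is the direction in which the jaws open and shut (so a half turn about z gives the same grasp; the last joint's range is limited). The gripper opens to 85 mm and grips with 20 to 120 N. Pads are 22 mm wide; open, the fingers measure 114 mm over their backs; the gripper's body (76 mm by 85 mm) begins 54 mm behind the grasp point. The pads swing forward as they close: fully open they stand 13 mm farther back than shut.
Start: joints at [-0.823, 0.359, 0.012, 0, -1.224, -0.288], TCP at [0.3, -0.605, 0.231] pointing down, gripper open.
Joint ranges: [-3.07, 3.07], [-1.43, 2.12], [-1.02, 1.25], [-3.03, 1.67], [-3.05, -0], [-3.03, 3.03]. Speed limits (rad/s): [2.39, 2.39, 3.01, 3.14, 3.14, 3.14].

## Interface

Orientations are given as a unit quaternion [w, x, y, z].
In Python, from plant import r gives the robot as it stands. The module is installed in compiled form; this text tells all that it offers.
- The arm moves only by the tool apply_moves, never from a script. Its arguments are lists of equal length, an entry for each row: "jaw": the finger opening in m, from 0 to 0.0854; "translation": the shift along the tool's x, y, z in m, a list of three; "dr": the turn, a rotation vector about the tool's x, y, z in rad, a list of three. In form: {"jaw": [jaw, ...], "translation": [[tx, ty, tz], ...], "dr": [[ax, ay, az], ...]}. A call has 1 to 20 rows; each row is the pose to reach, as a shift and turn from the pose commanded when the call began, along the tool's axes at that moment; what a row does not reach only later rows make up. A row lasts 1/8 s, in which the tool goes at most 62.5 mm and 10.7 degrees, less where a joint would pass 70% of its speed; a pose out of reach is approached as far as the arm can. A call with a gripper value outside its range is refused whole. The fingers move at their own pace and stop on an object; "squeeze" is the grip in N (left out, the last holds). Time passes only in rows, so rows that repeat a pose let the fingers close. It gives the time, the measured TCP pose, the force and the opening at its end, in the units of the state.
- r.read_state(): the state, without advancing time (a new reading comes with each control period).
- r.snapshot(name): name is "side" or "top"; returns the picture (384x512x3 uint8, red, green, blue); there is no depth.
- r.camera_model(name): a dict with "K" (3x3 intrinsics, pixels), "k1" (the pictures are not rectified: a ray, as slopes to the right and down, at radius r is drawn at 1 + k1 r^2 times it, then the intrinsics apply), "position" and "orientation" of the camera in the world. Camera axes: x right, y up, looking along -z (the intrinsics and any distortion apply to the point x, -y, -z); pixel columns grow to the right and rows downward; lengths in m; the calibration is good to about 2 mm. A picture is of the moment at which its call begins. camera_model takes no time and is no camera call.
- r.sign_off(): hands the job in, once; it reports no verdict.
Trained networks look in the newest picture that a camera, given by its name, has taken for a name from the list of things; names that differ only in an ending like _2 or _b are one class to them, and where a whole thing is asked for, a point or a joint stands for the part that bears it (a point fixed in the world has none). Each returns a list of dicts, best first, with "score" (0 to 1); they miss things now and then, are a little off and sometimes report something else, mostly with a low value. They report only what shows in the picture. A call takes as long as a camera call.
- r.recognise(camera, label): "extent" ([centre column, centre row, width, height] in pixels, round what is visible of it).
- r.regions_of(camera, label): "mask" (384x512 bool, what is visible of it) and "extent" ([centre column, centre row, width, height] in pixels, round what is visible of it).
- r.pinpoint(camera, label): "uv" ([column, row] in pixels: a listed point, or the origin of a listed thing).
The state is a dict: "t": time; "qpos": joint angles; "dq": joint speeds; "tau": joint torques, N m; "position": TCP position; "tool_rot": TCP orientation; "contact_force": force on the tool from outside, world axes, zero at the start; "ft_torque": the same for the moment, N m; "grip_width": finger opening in m.
Only numpy, scipy, OpenCV 4.12 (cv2) and the standard library are available. Lean on these libraries where they do the work, as an engineer would, in place of code of your own. Each camera call takes 0.05 s, during which the arm holds its last target. There are 200 camera calls.

## Working session

There is one attempt and no reset: what is moved stays moved. The work goes in short steps, Python scripts to look and compute and a tool call to move; the robot and the scene stay as the last step left them, time stands still between calls to the robot, and variables do not carry over. Pictures are saved under pics/ and viewed, about 8 in all and at most 12, crops included, and the job is handed in when it is done.

Besides the shell and the picture viewer there is one more tool, called after "Call:" as name(argument=value, ...), one argument or row to a line, values as JSON. apply_moves: Moves the arm, as the interface text tells. Its arguments: {"type":"object","properties":{"jaw":{"type":"array","items":{"type":"number"}},"translation":{"type":"array","items":{"type":"array","items":{"type":"number"}}},"dr":{"type":"array","items":{"type":"array","items":{"type":"number"}}},"squeeze":{"type":"number"}},"required":["jaw","translation","dr"]}

```bash
mkdir -p pics; cat > h.py <<'E'
import numpy as np, cv2
from scipy.spatial.transform import Rotation as R
from plant import r
def Rq(q): return R.from_quat([q[1],q[2],q[3],q[0]]).as_matrix()
def ray(c,uv):
    K=np.array(c["K"]);d=np.linalg.inv(K)@[uv[0],uv[1],1];x,y=d[0],d[1]
    rd=np.hypot(x,y);rr=rd
    for _ in range(30): rr=rd/(1+c["k1"]*rr*rr)
    s=rr/rd if rd>0 else 1
    return Rq(c["orientation"])@np.array([x*s,-y*s,-1])
def onz(c,uv,z):
    p=np.array(c["position"]);d=ray(c,uv);return p+d*(z-p[2])/d[2]
def proj(c,P):
    q=Rq(c["orientation"]).T@(np.array(P)-c["position"]);x,y=q[0]/-q[2],-q[1]/-q[2]
    f=1+c["k1"]*(x*x+y*y);u=np.array(c["K"])@[x*f,y*f,1];return u[:2]
E
python3 - <<'E'
from h import *
for n in("side","top"):
    im=r.snapshot(n);cv2.imwrite(f"pics/{n}0.png",im[:,:,::-1])
    c=r.camera_model(n);print(n,c)
    for l in("cradle","battery","battery_front","key_top","slide_stop","slide_end","empty_cradle"):
        print(l,[(np.round(d["uv"]),round(d["score"],2)) for d in r.pinpoint(n,l)])
print(r.read_state())
E
```

```text
side {'K': array([[478.78237515,   0.        , 262.99960653],
       [  0.        , 478.78237515, 188.35774825],
       [  0.        ,   0.        ,   1.        ]]), 'k1': 0.012860188638466562, 'position': array([0.50905019, 0.96563746, 0.78972586]), 'orientation': array([-0.03330417, -0.02966235,  0.44671597,  0.89356355])}
cradle [(array([303., 253.]), 0.59)]
battery [(array([312., 234.]), 0.57)]
battery_front [(array([297., 235.]), 0.6)]
key_top [(array([273., 246.]), 0.56)]
slide_stop [(array([282., 239.]), 0.87)]
slide_end [(array([267., 239.]), 0.91), (array([311., 232.]), 0.28)]
empty_cradle [(array([304., 169.]), 0.7), (array([214., 183.]), 0.69), (array([301., 252.]), 0.53)]
top {'K': array([[429.58516035,   0.        , 249.15653121],
       [  0.        , 429.58516035, 189.04307007],
       [  0.        ,   0.        ,   1.        ]]), 'k1': -5.596827560041548e-05, 'position': array([0.36365822, 0.01987317, 1.44827247]), 'orientation': array([ 0.71173464,  0.06747941, -0.06923384, -0.69576361])}
cradle [(array([208., 228.]), 0.67)]
battery [(array([204., 232.]), 0.61)]
batt
[... 196 characters left out ...]
), (array([213., 216.]), 0.33)]
{'t': 0.8, 'qpos': array([-8.22867564e-01,  3.58522707e-01,  1.18955662e-02, -3.03815065e-06,
       -1.22414478e+00, -2.88102550e-01]), 'dq': array([-0.00026507,  0.00024137, -0.00032979,  0.00058522, -0.00151239,
        0.00101033]), 'tau': array([ 1.05619845e-04, -5.82890010e+01,  2.93647224e+01,  6.94127351e+00,
       -4.52822960e-04, -2.77727520e-05]), 'position': array([ 0.29952093, -0.60485853,  0.23134978]), 'tool_rot': array([ 7.28243973e-06, -2.27892415e-01,  9.73686319e-01, -9.89239236e-06]), 'contact_force': array([0.02364749, 0.54777739, 0.49797501]), 'ft_torque': array([-0.0279448 , -0.04020623, -0.00931253]), 'grip_width': 0.08562284111122856}
```

View pics/top0.png

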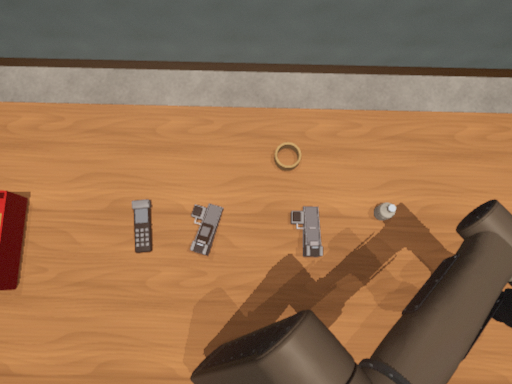

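View pics/side0.png

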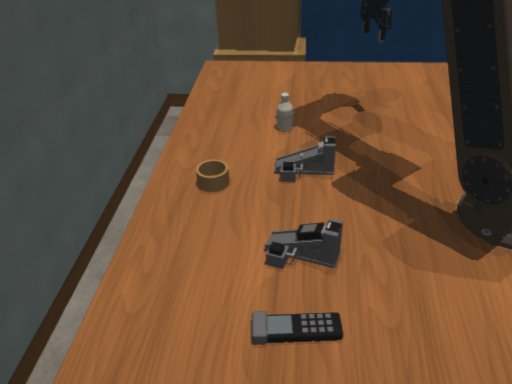

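The loaded cradle is the left one in the top picture (about 207,228), and the near one in the side picture (305,245). The empty cradle is at (310,229) in the top picture. I'll fit the loaded cradle's pose and overlay it as a check.

```bash
cat > fit.py <<'E'
from h import *
from scipy.optimize import least_squares
L={"cradle":(0,0,0),"battery":(-28,0,57),"battery_front":(0,0,46),"key_top":(41,50,50),"slide_stop":(41,0,29.5),"slide_end":(79,0,14)}
def w(p,P):
    c,s=np.cos(p[2]),np.sin(p[2]);x,y,z=np.array(P)/1000
    return np.array([p[0]+c*x-s*y,p[1]+s*x+c*y,z])
E
cat > run1.py <<'E'
from fit import *
C={n:r.camera_model(n) for n in("side","top")};obs=[];ims={}
for k in range(3):
  for n in C:
    ims[n]=r.snapshot(n)
    for l in L:
        for d in r.pinpoint(n,l)[:1]: obs.append((n,l,np.array(d["uv"])))
near=[o for o in obs if o[0]=="top" and o[1]=="slide_stop"][0]
p0=onz(C["top"],near[2],.03)
f=lambda p:np.concatenate([proj(C[n],w(p,L[l]))-uv for n,l,uv in obs])
s=min((least_squares(f,[p0[0],p0[1],a],loss="soft_l1") for a in np.arange(0,6.3,.8)),key=lambda s:s.cost)
p=s.x;print(p,s.cost,len(obs));res=f(p).reshape(-1,2)
for o,e in zip(obs[:12],res): print(o[0],o[1],e.round(1))
np.save("p.npy",p)
def seg(a,b):return [(a,b)]
E_=[]
def loop(*q):
    for i in range(len(q)):E_.append((q[i],q[(i+1)%len(q)]))
loop((26,37,50),(56,37,50),(56,63,50),(26,63,50))
loop((-56,-18,68.6),(0,-18,46),(0,18,46),(-56,18,68.6))
loop((-88,-26,99),(-56,-26,99),(-56,26,99),(-88,26,99))
loop((0,-20.5,46),(79,-20.5,14),(79,20.5,14),(0,20.5,46))
loop((20,26,36),(62,26,36),(62,67,36),(20,67,36))
out=[]
for n in C:
    cc=proj(C[n],w(p,(0,0,40))).astype(int);h=40 if n=="top" else 50
    x0,y0=cc-[h,h];S=400//(2*h)
    im=cv2.resize(ims[n][y0:y0+2*h,x0:x0+2*h,::-1],None,fx=S,fy=S,interpolation=cv2.INTER_CUBIC)[:400,:400].copy()
    a=im.copy()
    for A,B in E_:
        q=[tuple(int(v) for v in (proj(C[n],w(p,t))-[x0,y0]+.5)*S) for t in(A,B)];cv2.line(a,*q,(0,255,0),1)
    out.append(np.pad(a,((0,400-a.shape[0]),(0,400-a.shape[1]),(0,0))))
cv2.imwrite("pics/ov1.png",np.hstack(out))
E
python3 run1.py
```

```text
[ 0.51201801  0.15199945 -0.22589349] 168.55588523081835 35
side cradle [-4.5 -1.3]
side battery [-0.1  1.1]
side battery_front [ 2.5 -0.7]
side key_top [-0.1  1.8]
side slide_stop [ 0.6 -0.3]
side slide_end [-0.6 -1.7]
top cradle [-0.3 -0.2]
top battery [-102.9    4.7]
top battery_front [-1.5 -1.3]
top key_top [ 0.3 -0.3]
top slide_stop [-1.   0.1]
top slide_end [ 1.5 -0.5]
```

View pics/ov1.png

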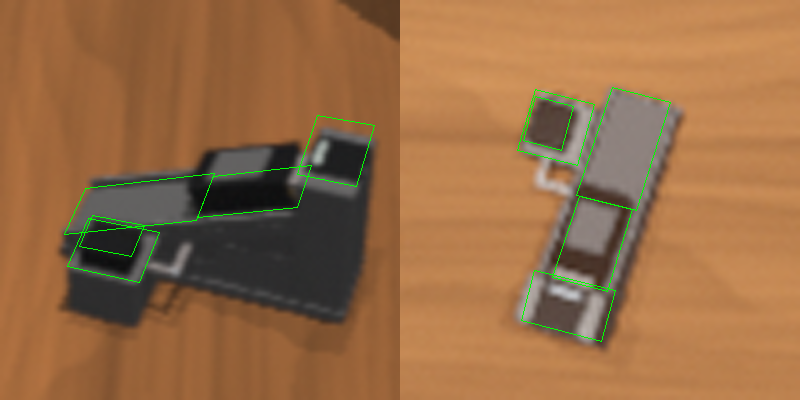

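The overlay fits the top picture to about 1 px (key pad at ~550,122, right slide rim at 680,112). In the side picture it sits about 2 px too high, which is within calibration error. That's good enough to set out.

```bash
cat > go.py <<'E'
from fit import *
import sys
p=np.load("p.npy");s=r.read_state();T=Rq(s["tool_rot"]);z=float(sys.argv[1])
t=w(p,(41,25,0));t[2]=z
yd=w(p,(0,1000,0))-w(p,(0,0,0));tz=np.array([0,0,-1.]);G=np.column_stack([np.cross(yd,tz),yd,tz])
print(s["t"],s["position"],t,"tr",(T.T@(t-s["position"])).round(4),"dr",R.from_matrix(T.T@G).as_rotvec().round(4),s["contact_force"],s["grip_width"])
E
python3 go.py 0.12
```

```text
2.9 [ 0.29955283 -0.60487018  0.23130278] [0.55757581 0.16718124 0.12      ] tr [-0.5738  0.5773  0.1113] dr [0.000e+00 1.000e-04 6.857e-01] [ 0.2275554  -1.19313135 -0.6567744 ] 0.08551210977286683
```

Call:
apply_moves(
  jaw=[0.036,0.036,0.036,0.036,0.036,0.036,0.036,0.036,0.036,0.036,0.036,0.036,0.036,0.036,0.036,0.036,0.036,0.036,0.036,0.036],
  translation=[
    [-0.574,0.577,0],
    [-0.574,0.577,0],
    [-0.574,0.577,0],
    [-0.574,0.577,0],
    [-0.574,0.577,0],
    [-0.574,0.577,0],
    [-0.574,0.577,0],
    [-0.574,0.577,0],
    [-0.574,0.577,0],
    [-0.574,0.577,0],
    [-0.574,0.577,0],
    [-0.574,0.577,0],
    [-0.574,0.577,0],
    [-0.574,0.577,0],
    [-0.574,0.577,0],
    [-0.574,0.577,0.05],
    [-0.574,0.577,0.08],
    [-0.574,0.577,0.111],
    [-0.574,0.577,0.111],
    [-0.574,0.577,0.111],
  ],
  dr=[
    [0,0,0.686],
    [0,0,0.686],
    [0,0,0.686],
    [0,0,0.686],
    [0,0,0.686],
    [0,0,0.686],
    [0,0,0.686],
    [0,0,0.686],
    [0,0,0.686],
    [0,0,0.686],
    [0,0,0.686],
    [0,0,0.686],
    [0,0,0.686],
    [0,0,0.686],
    [0,0,0.686],
    [0,0,0.686],
    [0,0,0.686],
    [0,0,0.686],
    [0,0,0.686],
    [0,0,0.686],
  ],
)

```text
t: 5.4
position: [0.5585, 0.1663, 0.1218]
tool_rot: [0.001, 0.113, 0.994, 0.0]
contact_force: [0.4, -0.9, -0.1]
grip_width: 0.0357
```

```bash
cat > look.py <<'E'
from fit import *
import sys
p=np.load("p.npy");out=[]
for n in("side","top"):
    im=r.snapshot(n);c=r.camera_model(n);x0,y0=proj(c,w(p,(10,10,60))).astype(int)-[50,50]
    out.append(cv2.resize(im[y0:y0+100,x0:x0+100,::-1],(400,400),interpolation=cv2.INTER_CUBIC))
    print(n,x0,y0,[((proj(c,q)-[x0,y0]+.5)*4).round() for q in(w(p,(41,50,50)),w(p,(41,0,29.5)),r.read_state()["position"])])
cv2.imwrite(f"pics/{sys.argv[1]}.png",np.hstack(out))
E
python3 go.py 0.06; python3 look.py l1
```

```text
5.4 [0.55850695 0.16634771 0.12184347] [0.55757581 0.16718124 0.06      ] tr [0.0012 0.0005 0.0618] dr [ 0.0009  0.0014 -0.0009] [ 0.39442785 -0.89059969 -0.08874276] 0.03573638778235332
side 244 183 [array([132., 252.]), array([157., 220.]), array([142., 123.])]
top 155 171 [array([167., 159.]), array([228., 177.]), array([188., 152.])]
```

View pics/l1.png

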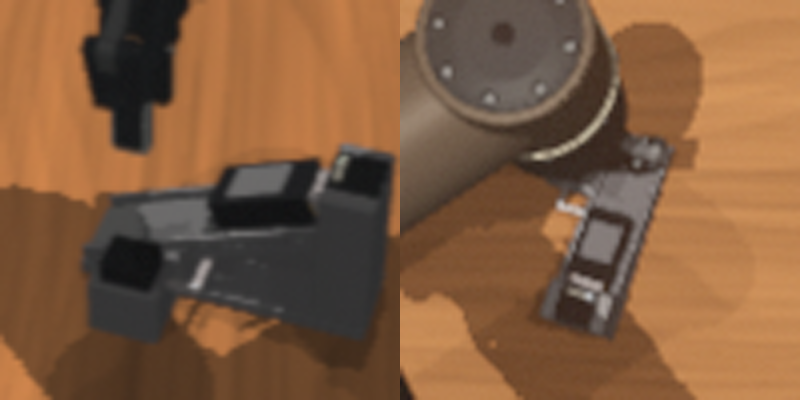

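The side view shows the near finger tip at (132,150), directly above the key pad (132,262). Both read about 2 px low, so that's a camera bias and the alignment is fine. The battery is seated. Descending.

Call:
apply_moves(
  jaw=[0.036,0.036,0.036,0.036,0.036,0.036],
  translation=[
    [0,0,0.03],
    [0,0,0.055],
    [0,0,0.062],
    [0,0,0.066],
    [0,0,0.068],
    [0,0,0.068],
  ],
  dr=[
    [0,0,0],
    [0,0,0],
    [0,0,0],
    [0,0,0],
    [0,0,0],
    [0,0,0],
  ],
)

```text
t: 6.25
position: [0.5582, 0.1672, 0.053]
tool_rot: [0.0, 0.113, 0.994, 0.0]
contact_force: [-0.9, -0.5, -0.1]
grip_width: 0.036
```

```bash
python3 go.py 0.04; python3 look.py l2
```

```text
6.25 [0.55823527 0.1671606  0.05299081] [0.55757581 0.16718124 0.04      ] tr [ 0.0007 -0.0001  0.013 ] dr [ 0.0007  0.0008 -0.0002] [-0.89199907 -0.52283895 -0.07547684] 0.03604728720833276
side 244 183 [array([132., 252.]), array([157., 220.]), array([143., 218.])]
top 155 171 [array([167., 159.]), array([228., 177.]), array([196., 165.])]
```

View pics/l2.png

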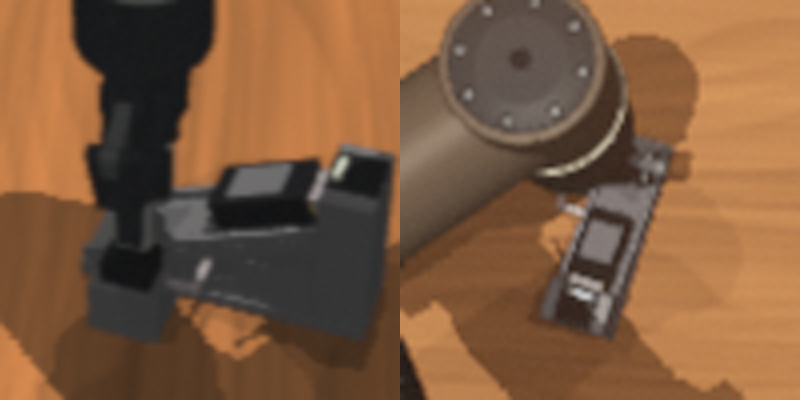

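The finger is just above the middle of the pad at (132,247) and the battery is still seated. Now I'll press in small steps.

Call:
apply_moves(
  jaw=[0.036,0.036,0.036,0.036],
  translation=[
    [0,0,0.002],
    [0,0,0.004],
    [0,0,0.006],
    [0,0,0.006],
  ],
  dr=[
    [0,0,0],
    [0,0,0],
    [0,0,0],
    [0,0,0],
  ],
)

```text
t: 6.85
position: [0.5579, 0.167, 0.0463]
tool_rot: [0.0, 0.113, 0.994, 0.0]
contact_force: [-0.2, -0.1, 0.7]
grip_width: 0.0359
```

Call:
apply_moves(
  jaw=[0.036,0.036,0.036,0.036],
  translation=[
    [0,0,0.002],
    [0,0,0.003],
    [0,0,0.004],
    [0,0,0.004],
  ],
  dr=[
    [0,0,0],
    [0,0,0],
    [0,0,0],
    [0,0,0],
  ],
)

```text
t: 7.35
position: [0.558, 0.167, 0.0424]
tool_rot: [0.0, 0.113, 0.994, 0.0]
contact_force: [-0.5, -0.3, 3.3]
grip_width: 0.036
```

Call:
apply_moves(
  jaw=[0.036,0.036,0.036,0.036,0.036],
  translation=[
    [0,0,0.002],
    [0,0,0.004],
    [0,0,0.006],
    [0,0,0.007],
    [0,0,0.007],
  ],
  dr=[
    [0,0,0],
    [0,0,0],
    [0,0,0],
    [0,0,0],
    [0,0,0],
  ],
)

```text
t: 7.98
position: [0.5586, 0.1673, 0.0381]
tool_rot: [0.001, 0.112, 0.994, 0.001]
contact_force: [-8.1, -1.4, 27.9]
grip_width: 0.0359
```

```bash
python3 go.py 0.04; python3 look.py l3
```

```text
7.975 [0.55855301 0.16725859 0.03805072] [0.55757581 0.16718124 0.04      ] tr [ 0.0009 -0.0003 -0.002 ] dr [0.0012 0.002  0.0009] [-8.07218605 -1.40228952 27.94330512] 0.035890372428875106
side 244 183 [array([132., 252.]), array([157., 220.]), array([143., 238.])]
top 155 171 [array([167., 159.]), array([228., 177.]), array([198., 167.])]
```

View pics/l3.png

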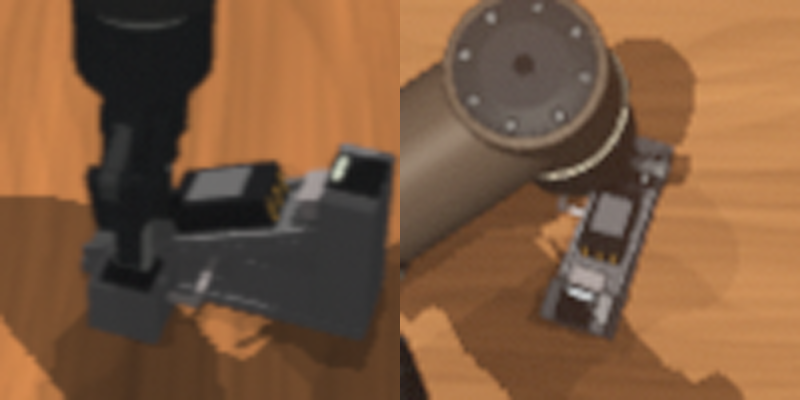

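The battery has popped: its front now rests at the finger (side view ~180,210) and its rear contacts are showing. The 28 N suggests the key is on its stop. I'll ease off slightly to confirm that.

Call:
apply_moves(
  jaw=[0.036,0.036,0.036,0.036],
  translation=[
    [0,0,-0.001],
    [0,0,-0.001],
    [0,0,-0.001],
    [0,0,-0.001],
  ],
  dr=[
    [0,0,0],
    [0,0,0],
    [0,0,0],
    [0,0,0],
  ],
)

```text
t: 8.57
position: [0.5584, 0.1672, 0.0383]
tool_rot: [0.001, 0.112, 0.994, 0.0]
contact_force: [-6.7, -0.6, 20.8]
grip_width: 0.0358
```

```bash
cat > chk.py <<'E'
from fit import *
p=np.load("p.npy")
for k in range(2):
  for n in("side","top"):
    r.snapshot(n);c=r.camera_model(n)
    for l,z in(("battery_front",.037),("battery",.048),("key_top",.04)):
      for d in r.pinpoint(n,l)[:1]:
        q=onz(c,d["uv"],z)-w(p,(0,0,0));a=p[2]
        print(n,l,round(d["score"],2),(1000*np.array([np.cos(a)*q[0]+np.sin(a)*q[1],-np.sin(a)*q[0]+np.cos(a)*q[1]])).round(1))
s=r.read_state();print(s["t"],s["position"],s["contact_force"],s["dq"].round(4))
E
python3 chk.py
```

```text
side battery_front 0.84 [25.3 -1.9]
side battery 0.96 [-8.8 -0.8]
side key_top 0.56 [37.5 44.3]
top battery_front 0.71 [27.1  3.7]
top battery 0.53 [-8.5  7.5]
top key_top 0.74 [-4.2  4.8]
side battery_front 0.89 [29.7 -3.8]
side battery 0.89 [-6.8 -1.3]
side key_top 0.43 [35.5 48.1]
top battery_front 0.58 [19.1  7. ]
top battery 0.71 [-1.2 -2.3]
9.375 [0.55840609 0.16720299 0.0383088 ] [-5.72835185 -0.82085277 22.06868719] [ 0.0006  0.0006  0.0012 -0.0001  0.0009 -0.0016]
```

```bash
python3 -c "
from h import *
r.sign_off();s=r.read_state();print(s['t'],s['position'],s['contact_force'])"
```

```text
the job is handed in; nothing more can be done
the job is handed in; nothing more can be done
```

I pressed the loaded cradle's key with one finger while the other stood in the slide. The battery popped and stopped against that finger. I handed the job in at about 9.4 s, still holding both; no verdict was reported.

**Key:** It appears to be fully down. Backing off 1 mm moved the tool only 0.2 mm while the force fell from 28 to 21 N, so it was on a hard stop. Allowing about 2 mm for the fingers sitting back when part open, the fingertips were about 40 to 41 mm over the desk, which matches a fully pressed key. I did not measure the key's travel directly.

**Battery:** The picture after the press shows it out of its seat, straight on the slide and against the finger. The detectors put its front edge at 19 to 30 mm in the cradle's x, inside the 8 to 60 mm allowed. I did not measure the force between finger and battery separately.

**Checks that disagreed or were not made:**
- **Side camera:** it read about 2 px low for both the cradle and the finger, so I treated that as camera bias.
- **Key detection:** one top-view reading of the key was plainly wrong because the arm hid it, and I ignored it.
- **Sideways force:** 6 to 8 N along world -x remained on the tool. I took it to be friction on the key pad, but did not confirm that.
- **Other objects:** I did not check the handset, roll, bottle or empty cradle again after the start. The arm crossed the desk at a tool height of 0.23 m and descended only at the loaded cradle.

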